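# Switch on the hob and run a fingertip up its touch bar

## Task

Start heating the saucepan: with closed fingers press the hob's round key fully down, where it stays, then lay the fingertips gently on the end of the long touch bar next to that round key and slide them along the bar to its other end, keeping it pressed a little and never lifting off on the way. Finish while still holding the bar lightly pressed at that other end, beside the oblong key. Do not press the oblong key or touch the bar before the hob is switched on, and leave the saucepan, cup and salt shaker on the hob where they stand.

Things in the scene. Friction and masses are not known exactly. Their poses are not given: they have to be found in the camera images.
- hob: fixed portable induction hob, steel, 330 mm deep, 370 mm wide, 58 mm high. Origin on the worktop under the middle of its control panel, which is a flat strip along the side nearest the robot (front edge 45 mm before the origin); +x points back over the black cooking glass, +y along the panel, z up
- round_top (a point): middle of the top face of the black round key (on/off) with a pale round dot, 32 mm across, standing 10 mm above the panel. It lies in line with the touch bar, 150 mm from the bar's middle, so 50 mm beyond one end of the bar; which end differs from start to start. The oblong key is at the other end
- oblong_top (a point): middle of the top face of the black oblong key (lock), 22 mm along the panel by 42 mm across it, 10 mm above the panel, 50 mm beyond the other end of the touch bar; it gives under about 2 to 4 N and springs back
- bar_top (a point): middle of the top face of the black touch bar, 200 mm long (along hob y), 24 mm wide, standing 10 mm above the panel when free, with nine fine cross lines 20 mm apart. The point moves down with the bar
- touch_bar (a joint): how far the whole bar is pressed down, m: 0 free, 0.008 at the stop. The bar goes down level wherever it is touched; it starts to give at 2 N, takes 3.5 N at 0.003 and 6 N at 0.008, and springs back up when released
- round_key (a joint): how far the round key is pressed, m: 0 up (off), 0.005 fully down (on). It takes about 3 N and stays down by itself
- oblong_key (a joint): how far the oblong key is pressed, m: 0 up, 0.005 fully down
- saucepan: aluminium saucepan, 170 mm across with two side handles, 85 mm high, standing on the hob behind the controls; origin under its centre
- salt: salt shaker, 44 mm across, 90 mm high, standing on the hob; origin under its centre
- cup: steel portion cup, 61 mm across, 37 mm high, standing on the hob; origin under its centre
There are look-alikes about, which are no part of the job. What is meant by the salt is not red, and is the smaller of those in its own colour.

How it is judged:
By the outcome, as a careful person would: the job done as asked, in the order asked, and still so for the second after the job is handed in, while the arm keeps its last pose, push and grip.
It also fails if it takes over 40 s, if anything falls off the work surface, if the arm or the gripper's body presses on something with over 40 N, if the wrist force passes 120 N, or if a joint passes its speed limit or range.

## Robot

A 7-joint arm with a two-finger parallel gripper is mounted at the origin on a cart in front of the work surface, level with it; the furniture and walls round the work are solid. World frame = base frame: x ahead of the robot, y to its left, z up, the work surface at z = 0. Lengths are in m, angles in degrees, forces in N, time in s.
With the tool pointing down it reaches from about 0.4 to 0.875 m from the base axis. Payload 6.5 kg.
Tool frame: the origin (TCP) lies on the centre line of the jaws, within the pads' length; the fingertips stand 22 mm ahead of it and the grasp point (between the pads) lies 3 mm ahead of it; z points along the fingers, y is the line along which they close (so a half turn about z gives the same grasp; the last joint's range is limited). The gripper opens to 88 mm and grips with 3 to 60 N. Pads are 18 mm wide; open, the fingers measure 123 mm over their backs; the gripper's body (75 mm by 187 mm) begins 45 mm behind the grasp point.
Start: joints at [-75.871, 30.733, -0.252, 88.115, 0.149, 61.152, -4.079], TCP at [0.2, 0.618, 0.261] pointing down, gripper open.
Joint ranges: [-154.64, 154.64], [-21.42, 123.67], [-72.66, 72.17], [13.99, 137.28], [-74.86, 254.86], [10.95, 109.41], [-158.01, 158.01]. Speed limits (degrees/s): [136.94, 136.94, 180, 180, 180, 180, 180].

## Interface

Orientations are given as a 3x3 rotation matrix whose columns are the frame's x, y, z axes.
In Python, from bench import monitor, eyes, workorder gives the robot as it stands.
- The arm moves only by the tool play_rows, never from a script. Its arguments are lists of equal length, an entry for each row: "offset": the shift along the tool's x, y, z in cm, a list of three; "angular": the turn, a rotation vector about the tool's x, y, z in units of 5 degrees (1.0 is 5 degrees), a list of three. A call has 1 to 10 rows; each row shifts and turns the commanded pose from where the row before left it, along the tool's axes as they then stand; what a row does not reach is not made up. A row lasts 1/10 s, in which the tool goes at most 50 mm and 8.59 degrees, less where a joint would pass 70% of its speed; a pose out of reach is approached as far as the arm can. A call with a gripper value outside its range is refused whole. "jaw" is the opening, from 0 (shut) to 1 (fully open), set as the call begins (left out, the last holds). The fingers move at their own pace and stop on an object; the grip force is fixed at half the most. Time passes only in rows, so rows that do not move let the fingers close. It gives the time, the measured TCP pose, the force, the opening and the grip force at its end, in the units of the state.
- monitor.get_state(): the state, without advancing time (a new reading comes with each control period).
- eyes.capture(name): name is "side" or "top" or "wrist"; returns a dict with "color" (384x512x3 uint8, blue, green, red), "depth" (384x512 float32, m along the optical axis (not along the pixel's ray), 0 where there is no reading), "camera_matrix" (3x3 intrinsics, pixels), "rvec" (rotation vector, rad) and "tvec" (3), from world to camera coordinates, as OpenCV has them; the wrist camera has in their place "tool_from_camera" (4x4, takes a point from camera to tool coordinates, whose origin is the TCP and whose axes are the flange's). Camera axes: x right, y down, z forward; pixel columns grow to the right and rows downward; lengths in m; the calibration is good to about 2 mm. A picture is of the moment at which its call begins: read the wrist's pose just before it.
- workorder.job_done(): hands the job in; it is judged then, once.
The state is a dict: "time": time; "joint_pos": joint angles; "qvel": joint speeds; "effort": joint torques, N m; "tool_pos": TCP position; "tool_rot": TCP orientation; "contact_force": force on the tool from outside, world axes, zero at the start; "moment": the same for the moment, N m; "width": opening from 0.0 (shut) to 1.0 (fully open); "finger_force": force on a finger pad.
Only numpy, scipy, OpenCV 4.12 (cv2) and the standard library are available. Lean on these libraries where they do the work, as an engineer would, in place of code of your own. Each camera call takes 0.05 s, during which the arm holds its last target. There are 200 camera calls.

## Working session

There is one attempt and no reset: what is moved stays moved. The work goes in short steps, Python scripts to look and compute and a tool call to move; the robot and the scene stay as the last step left them, time stands still between calls to the robot, and variables do not carry over. Pictures are saved under pics/ and viewed, at most 10 in all, crops included, and the job is handed in when it is done.

Besides the shell and the picture viewer there is one more tool, called after "Call:" as a command line: name --argument value ..., lists and objects as JSON in quotes. play_rows: Moves the arm, as the interface text tells. Its arguments: {"type":"object","properties":{"offset":{"type":"array"},"angular":{"type":"array"},"jaw":{"type":"number"}},"required":["offset","angular"]}

```bash
mkdir -p pics; cat > h.py <<'E'
from bench import monitor, eyes, workorder
import numpy as np, cv2
def st():
    s=monitor.get_state(); print('t',s['time'],'p',np.round(s['tool_pos'],4),'F',np.round(s['contact_force'],2),'w',s['width']); return s
def world(c,u,v):
    K=c['camera_matrix'];d=c['depth'][int(v),int(u)]
    p=np.array([(u-K[0,2])/K[0,0]*d,(v-K[1,2])/K[1,1]*d,d])
    R=cv2.Rodrigues(np.array(c['rvec'],float))[0]
    return R.T@(p-np.array(c['tvec']).ravel())
E
python3 - <<'E'
from h import *
import pickle
s=st();print(np.round(s['tool_rot'],3))
for n in('top','side'):
    c=eyes.capture(n);pickle.dump(c,open(n+'.pkl','wb'));cv2.imwrite(f'pics/{n}0.png',c['color'])
E
```

```text
t 0.0 p [0.1999 0.6179 0.2598] F [-1.43  0.41  0.45] w 0.9995763866573267
[[-0.952  0.308 -0.   ]
 [ 0.308  0.952 -0.002]
 [-0.    -0.002 -1.   ]]
```

View pics/top0.png

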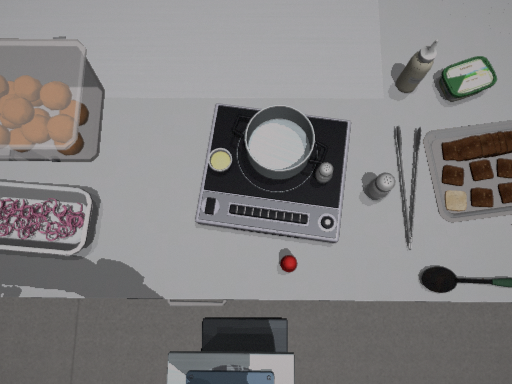

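View pics/side0.png

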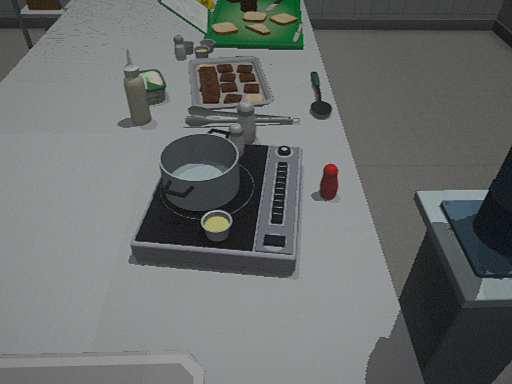

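The top view shows the hob in the middle, with the round key with its pale dot at (327,222), the bar from (230,211) to (308,218) and the oblong key at (211,206). The salt shaker on the hob is at (325,172). The tall grey shaker at (383,183) and the red one at (289,264) are look-alikes off the hob. Next I'll enlarge the panel and measure it.

```bash
python3 - <<'E'
from h import *
import pickle
c=pickle.load(open('top.pkl','rb'))
cv2.imwrite('pics/crop0.png',cv2.resize(c['color'][140:280,190:350],None,fx=5,fy=4.2857 if 0 else 5,interpolation=cv2.INTER_CUBIC)[:600] if 0 else cv2.resize(c['color'][150:270,190:350],None,fx=5,fy=5,interpolation=cv2.INTER_CUBIC))
for n,u,v in [('round',327,222),('bar',269,214.5),('bL',230,211),('bR',308,218),('obl',211,206),('panel',270,224),('panL',222,200),('red',289,264),('salt',325,170),('cup',220,160),('table',250,260)]:
    print(n,np.round(world(c,u,v),4))
E
```

```text
round [ 0.474  -0.2404  0.0676]
bar [ 0.4924 -0.0951  0.0654]
bL [0.501  0.0037 0.0642]
bR [ 0.4849 -0.1938  0.0601]
obl [0.5134 0.0522 0.0648]
panel [ 0.4692 -0.0978  0.0587]
panL [0.5309 0.0257 0.0557]
red [ 0.3688 -0.1435  0.0883]
salt [ 0.5873 -0.2267  0.1461]
cup [0.6273 0.0297 0.0905]
table [ 0.3814 -0.0461 -0.0018]
```

View pics/crop0.png

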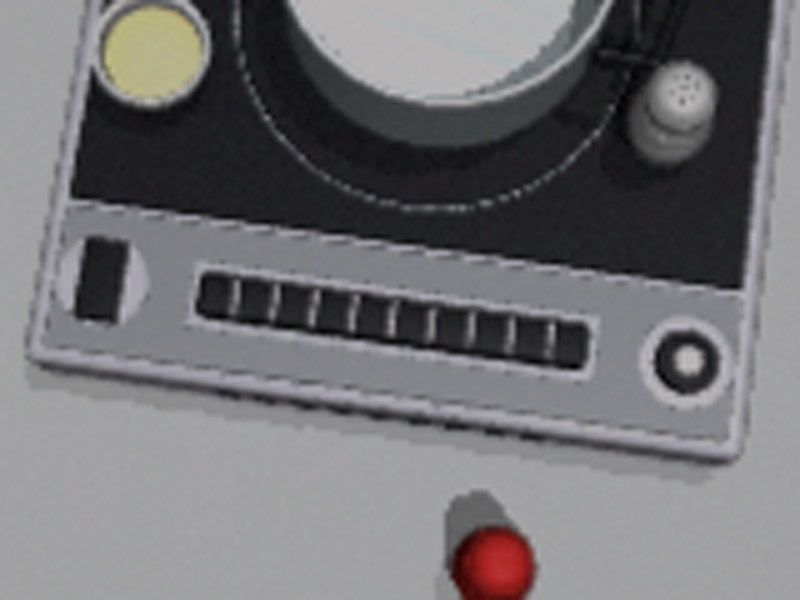

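```bash
cat >> h.py <<'E'
def ray(c,u,v,z):
    K=c['camera_matrix'];R=cv2.Rodrigues(np.array(c['rvec'],float))[0]
    o=-R.T@np.array(c['tvec']).ravel();d=R.T@np.linalg.inv(K)@[u,v,1]
    return o+d*(z-o[2])/d[2]
E
python3 - <<'E'
from h import *
import pickle
c=pickle.load(open('top.pkl','rb'))
P={n:ray(c,u,v,.068) for n,u,v in [('r',327.4,222),('o',210.2,206),('bl',229.4,209),('br',308,219),('bm',268.6,214)]}
for n in P:print(n,np.round(P[n],4))
d=P['o']-P['r'];print('len',np.linalg.norm(d),'yaw',np.degrees(np.arctan2(-d[0],d[1])),'bar',np.linalg.norm(P['bl']-P['br']))
# dark-pixel fit of bar
g=cv2.cvtColor(c['color'],cv2.COLOR_BGR2GRAY)
K=c['camera_matrix'];dp=c['depth']
# whole depth cloud: keys as z>0.0625 in panel area
e=d/np.linalg.norm(d);n=np.array([e[1],-e[0],0])
m=(P['r']+P['o'])/2
vv,uu=np.mgrid[0:384,0:512]
W=np.array([world(c,u,v) for u,v in zip(uu.ravel(),vv.ravel())])
l=(W-m)@e;q=(W-m)@n
bar=(abs(l)<.115)&(abs(q)<.03)&(g.ravel()<70)
print('bar mid l,q',np.median(l[bar]),l[bar].min(),l[bar].max(),q[bar].mean(),'tilt',np.polyfit(l[bar],q[bar],1),'z',np.median(W[bar,2]))
for nm,x in (('pan/cup/salt z>.1',(q>.0)&(abs(l)<.25)&(q<.3)&(W[:,2]>.1)),('front',(q<-.05)&(q>-.15)&(abs(l)<.25)&(W[:,2]>.02))):
    print(nm,q[x].min(),q[x].max(),l[x].min(),l[x].max(),W[x,2].max())
x=(W[:,2]>.11)&(abs(l)<.25)&(q>0)&(q<.09);print(np.round(np.c_[l[x],q[x],W[x,2]],3)[:10])
E
```

```text
r [ 0.474  -0.2413  0.068 ]
o [0.5128 0.0538 0.068 ]
bl [0.5054 0.005  0.068 ]
br [ 0.4813 -0.193   0.068 ]
bm [ 0.4933 -0.0941  0.068 ]
len 0.2976821138951652 yaw -7.499353647753365 bar 0.19939669940861923
bar mid l,q 0.00011690605869627425 -0.09669873148200724 0.10029284790857132 0.00015028187700018763 tilt [0.00378004 0.00014393] z 0.06672948566756186
pan/cup/salt z>.1 0.09378391089811923 0.26351078689698415 -0.14281837352041243 0.11699081084302845 0.15133257896761085
front -0.13325838510790958 -0.09350644502443438 -0.08714255053930091 -0.04532882746377575 0.09260061261753706
[]
```

Call:
play_rows --offset '[[-3,-3.5,0],[-3,-3.5,0],[-3,-3.5,0],[-3,-3.5,0],[-3,-3.5,0],[-3,-3.5,0],[-3,-3.5,0],[-3,-3.5,0],[-2.5,-4,0],[-2.5,-4,0]]' --angular '[[0,0,-0.5],[0,0,-0.5],[0,0,-0.5],[0,0,-0.5],[0,0,0],[0,0,0],[0,0,0],[0,0,0],[0,0,0],[0,0,0]]' --jaw 0

```text
time: 1.1
tool_pos: [0.4205, 0.2103, 0.2606]
tool_rot: [[-0.99, 0.138, -0.0], [0.138, 0.99, -0.0], [0.0, -0.0, -1.0]]
contact_force: [1.3, 1.2, -0.8]
width: 0.112
finger_force: 0.0
```

```bash
cat >> h.py <<'E'
M=np.array([.4934,-.09375,.068]);E=np.array([.1304,.9915,0])
RT=np.c_[[-.9915,.1304,0],E,[0,0,-1.]]
def go(l,h):  # fingertip at l along bar axis, h above free top
    from scipy.spatial.transform import Rotation as Ro
    s=st();R=np.array(s['tool_rot']);p=np.array(s['tool_pos'])
    tip=p+.022*R[:,2]; t=M+l*E+[0,0,h]
    print('cm in tool axes',np.round(R.T@(t-tip)*100,2),'rot units',np.round(Ro.from_matrix(R.T@RT).as_rotvec(degrees=True)/5,3),'tip l,q,h mm',np.round([(tip-M)@E*1e3,(tip-M)@[.9915,-.1304,0]*1e3,(tip-M)[2]*1e3],1))
E
python3 -c "
from h import *
go(-.15,.03)"
```

```text
t 1.1 p [0.4205 0.2103 0.2606] F [ 1.3   1.23 -0.79] w 0.11189293146462151
cm in tool axes [-11.52 -44.11  14.06] rot units [-0.001 -0.001 -0.085] tip l,q,h mm [ 292.  -111.9  170.6]
```

Call:
play_rows --offset '[[-1.5,-4.4,0],[-1.5,-4.4,0],[-1.5,-4.4,0],[-1.5,-4.4,0],[-1.5,-4.4,1],[-1.5,-4.4,2],[-1,-4.4,2.1],[0,-4.4,2.2],[0,-4,2.3],[0,-3,2]]' --angular '[[0,0,-0.08],[0,0,0],[0,0,0],[0,0,0],[0,0,0],[0,0,0],[0,0,0],[0,0,0],[0,0,0],[0,0,0]]'

```text
time: 2.1
tool_pos: [0.4624, -0.2214, 0.1437]
tool_rot: [[-0.991, 0.133, -0.001], [0.133, 0.991, -0.001], [0.001, -0.001, -1.0]]
contact_force: [0.1, -0.2, 0.4]
width: 0.007
finger_force: 0.0
```

Call:
play_rows --offset '[[0,0,0],[0,0,0]]' --angular '[[0,0,0],[0,0,0]]'

```text
time: 2.3
tool_pos: [0.463, -0.2189, 0.1445]
tool_rot: [[-0.991, 0.132, -0.001], [0.132, 0.991, 0.001], [0.001, 0.0, -1.0]]
contact_force: [0.6, 0.4, -0.1]
width: 0.004
finger_force: 0.0
```

```bash
python3 -c "
from h import *
go(-.15,.01)
c=eyes.capture('wrist');print(np.round(c['tool_from_camera'],3));cv2.imwrite('pics/w1.png',c['color'])"
```

```text
t 2.3 p [ 0.463  -0.2189  0.1445] F [ 0.56  0.43 -0.11] w 0.0035047776245656055
cm in tool axes [-1.4  -2.2   4.44] rot units [ 0.004 -0.016 -0.024] tip l,q,h mm [-128.   -13.9   54.5]
[[ 0.001 -0.967 -0.255  0.065]
 [ 1.     0.001  0.     0.   ]
 [-0.    -0.255  0.967 -0.123]
 [ 0.     0.     0.     1.   ]]
```

View pics/w1.png

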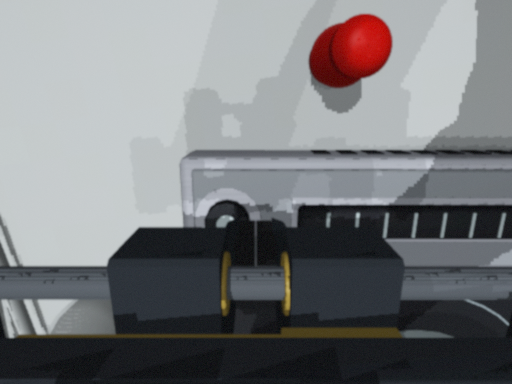

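The wrist view shows the closed fingertips at about (256,230) and the round key at (228,215), slightly to the left. That agrees with the remaining offset of about 2.2 cm in −y.

Call:
play_rows --offset '[[-0.7,-1.1,1],[-0.7,-1.1,1],[0,0,1],[0,0,0.6],[0,0,0],[0,0,0]]' --angular '[[0,0,-0.02],[0,0,0],[0,0,0],[0,0,0],[0,0,0],[0,0,0]]'

```text
time: 2.95
tool_pos: [0.4746, -0.2415, 0.1091]
tool_rot: [[-0.992, 0.128, -0.0], [0.128, 0.992, 0.0], [0.0, 0.0, -1.0]]
contact_force: [-0.9, -0.4, -0.1]
width: 0.008
finger_force: 0.0
```

```bash
python3 -c "
from h import *
go(-.15,-.005)"
```

```text
t 2.95 p [ 0.4746 -0.2415  0.1091] F [-0.91 -0.41 -0.11] w 0.007516537046473926
cm in tool axes [ 0.06 -0.11  2.41] rot units [ 0.005 -0.002  0.026] tip l,q,h mm [-148.9    0.6   19.1]
```

Call:
play_rows --offset '[[0,-0.1,0.5],[0,0,0.5],[0,0,0.5],[0,0,0.3],[0,0,0.2],[0,0,0]]' --angular '[[0,0,0],[0,0,0],[0,0,0],[0,0,0],[0,0,0],[0,0,0]]'

```text
time: 3.55
tool_pos: [0.4743, -0.2434, 0.0887]
tool_rot: [[-0.992, 0.129, -0.0], [0.129, 0.992, 0.0], [0.0, 0.0, -1.0]]
contact_force: [0.6, -0.2, 1.2]
width: 0.008
finger_force: 0.0
```

Call:
play_rows --offset '[[0,0,0.1],[0,0,0.1],[0,0,0.1],[0,0,0]]' --angular '[[0,0,0],[0,0,0],[0,0,0],[0,0,0]]'

```text
time: 3.95
tool_pos: [0.4745, -0.2435, 0.086]
tool_rot: [[-0.992, 0.129, 0.0], [0.129, 0.992, -0.0], [-0.0, -0.0, -1.0]]
contact_force: [0.6, -0.1, 1.4]
width: 0.003
finger_force: 0.7
```

```bash
python3 -c "
from h import *
go(-.15,-.005)"
```

```text
t 3.95 p [ 0.4745 -0.2435  0.086 ] F [ 0.65 -0.08  1.37] w 0.0032241996561012403
cm in tool axes [0.08 0.09 0.1 ] rot units [-0.002  0.002  0.014] tip l,q,h mm [-150.9    0.8   -4. ]
```

Call:
play_rows --offset '[[0,0,0.1],[0,0,0.1],[0,0,0]]' --angular '[[0,0,0],[0,0,0],[0,0,0]]'

```text
time: 4.25
tool_pos: [0.4745, -0.2435, 0.0853]
tool_rot: [[-0.992, 0.129, 0.0], [0.129, 0.992, 0.001], [-0.0, 0.001, -1.0]]
contact_force: [-5.2, 2.7, 17.9]
width: 0.006
finger_force: 9.6
```

Call:
play_rows --offset '[[0,0,0.1],[0,0,0.1],[0,0,0]]' --angular '[[0,0,0],[0,0,0],[0,0,0]]'

```text
time: 4.55
tool_pos: [0.4746, -0.2436, 0.0851]
tool_rot: [[-0.992, 0.13, 0.001], [0.13, 0.992, 0.001], [-0.001, 0.001, -1.0]]
contact_force: [-10.8, 5.6, 41.7]
width: 0.002
finger_force: 20.7
```

Call:
play_rows --offset '[[0,0,0.1],[0,0,0.1],[0,0,0]]' --angular '[[0,0,0],[0,0,0],[0,0,0]]'

```text
time: 4.85
tool_pos: [0.4747, -0.2437, 0.0849]
tool_rot: [[-0.991, 0.13, 0.001], [0.13, 0.991, 0.002], [-0.001, 0.002, -1.0]]
contact_force: [-16.4, 9.0, 63.8]
width: 0.001
finger_force: 31.9
```

Call:
play_rows --offset '[[0,0,-1],[0,0,-1.5],[0,0,-1.2],[0.1,1.5,0],[0,2,0],[0,1.5,0],[0,0.8,0],[0,0,0],[0,0,0]]' --angular '[[0,0,0],[0,0,0],[0,0,0],[0,0,0.01],[0,0,0],[0,0,0],[0,0,0],[0,0,0],[0,0,0]]'

```text
time: 5.75
tool_pos: [0.4808, -0.1861, 0.1168]
tool_rot: [[-0.992, 0.13, -0.0], [0.13, 0.992, -0.0], [0.0, -0.0, -1.0]]
contact_force: [-0.5, -0.9, 0.4]
width: 0.009
finger_force: 0.0
```

```bash
python3 -c "
from h import *
go(-.092,.0)
s=monitor.get_state();R=np.array(s['tool_rot']);p=np.array(s['tool_pos'])
c=eyes.capture('wrist');K=c['camera_matrix'];T=np.array(c['tool_from_camera'])
v,u=np.mgrid[0:384,0:512];d=c['depth']
P=np.stack([(u-K[0,2])/K[0,0]*d,(v-K[1,2])/K[1,1]*d,d,np.ones_like(d)],-1)@T.T
W=P[...,:3]@R.T+p-M
l=W@E;q=W@[.9915,-.1304,0];z=W[...,2]*1e3
ok=(d>0)&(z<20)
def rep(n,m):print(n,m.sum(),np.round(np.percentile(z[m],[10,50,90]),1) if m.any() else '')
rep('round',ok&(np.hypot(l+.15,q)<.012));rep('panel',ok&(abs(q+.028)<.006)&(abs(l)<.15));rep('bar',ok&(abs(q)<.008)&(abs(l)<.09));rep('obl',ok&(abs(q)<.015)&(abs(l-.15)<.008))
# lateral check of bar in wrist view
g=cv2.cvtColor(c['color'],cv2.COLOR_BGR2GRAY);m=ok&(g<70)&(abs(q)<.03)&(l>-.06)&(l<.05)&(z>-15)
print('bar q',np.round(np.percentile(q[m],[2,50,98])*1e3,1))
cv2.imwrite('pics/w2.png',c['color'])"
```

```text
t 5.75 p [ 0.4808 -0.1861  0.1168] F [-0.49 -0.94  0.44] w 0.00947991915584418
cm in tool axes [-0.04  0.12  2.68] rot units [-0.006 -0.003  0.005] tip l,q,h mm [-93.2  -0.4  26.8]
round 1017 [-6.3 -5.5 -4.7]
panel 6944 [-11.5 -10.6  -9.8]
bar 5914 [-1.5 -0.6  0.2]
obl 0 
bar q [-9.6 -1.9 11.5]
```

View pics/w2.png

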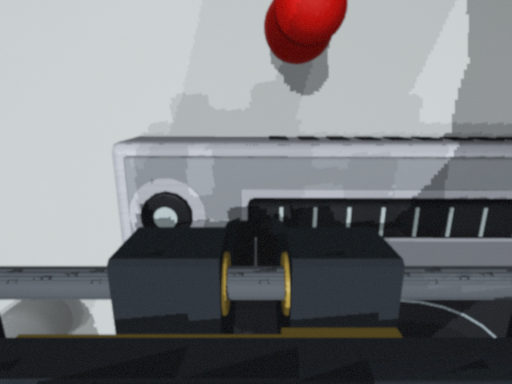

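The wrist view shows the round key at (165,215), now 5 mm lower than the bar top, so it is on. The fingertips at (256,230) are above the bar's near end at (250,215). I'll lower them gently onto the bar.

Call:
play_rows --offset '[[0,0.1,0.8],[0,0,0.8],[0,0,0.5],[0,0,0.2],[0,0,0.1],[0,0,0.1],[0,0,0.1],[0,0,0.1],[0,0,0.1],[0,0,0]]' --angular '[[0,0,0],[0,0,0],[0,0,0],[0,0,0],[0,0,0],[0,0,0],[0,0,0],[0,0,0],[0,0,0],[0,0,0]]'

```text
time: 6.8
tool_pos: [0.4813, -0.1848, 0.0891]
tool_rot: [[-0.992, 0.13, 0.0], [0.13, 0.992, -0.0], [-0.0, -0.0, -1.0]]
contact_force: [0.3, 0.6, 2.7]
width: 0.009
finger_force: 1.1
```

```bash
python3 -c "
from h import *
go(-.092,-.0032)"
```

```text
t 6.8 p [ 0.4813 -0.1848  0.0891] F [0.28 0.58 2.68] w 0.00885691315880044
cm in tool axes [-0.01 -0.02  0.23] rot units [-0.     0.005  0.005] tip l,q,h mm [-91.9  -0.1  -0.9]
```

Call:
play_rows --offset '[[0,0,0.1],[0,0,0.1],[0,0,0.05],[0,0,0]]' --angular '[[0,0,0],[0,0,0],[0,0,0],[0,0,0]]'

```text
time: 7.2
tool_pos: [0.4813, -0.1848, 0.0865]
tool_rot: [[-0.992, 0.13, 0.0], [0.13, 0.992, -0.0], [-0.0, -0.0, -1.0]]
contact_force: [0.2, -0.2, 3.8]
width: 0.002
finger_force: 1.7
```

Call:
play_rows --offset '[[0,0.3,0],[0,0.6,0],[0,0.8,0],[0,0.8,0],[0,0.8,0],[0,0.6,0],[0,0.3,0],[0,0,0]]' --angular '[[0,0,0],[0,0,0],[0,0,0],[0,0,0],[0,0,0],[0,0,0],[0,0,0],[0,0,0]]'

```text
time: 8.0
tool_pos: [0.4867, -0.1418, 0.0864]
tool_rot: [[-0.992, 0.129, -0.0], [0.129, 0.992, 0.001], [0.0, 0.001, -1.0]]
contact_force: [0.3, 1.7, 3.8]
width: 0.004
finger_force: 1.8
```

```bash
python3 -c "
from h import *
go(.092,-.0032)"
```

```text
t 8.0 p [ 0.4867 -0.1418  0.0864] F [0.3  1.73 3.76] w 0.003917838155847778
cm in tool axes [-0.06 14.05 -0.03] rot units [ 0.012 -0.003  0.018] tip l,q,h mm [-48.5  -0.3  -3.6]
```

Call:
play_rows --offset '[[0,0.4,0],[0,0.8,0],[0,0.9,0],[0,0.9,0],[0,0.9,0],[0,0.9,0],[0,0.9,0],[0,0.8,0],[0,0.5,0],[0,0,0]]' --angular '[[0,0,0.02],[0,0,0],[0,0,0],[0,0,0],[0,0,0],[0,0,0],[0,0,0],[0,0,0],[0,0,0],[0,0,0]]'

```text
time: 9.0
tool_pos: [0.4959, -0.0721, 0.0864]
tool_rot: [[-0.991, 0.13, -0.0], [0.13, 0.991, 0.001], [0.0, 0.001, -1.0]]
contact_force: [0.9, 0.9, 3.4]
width: 0.008
finger_force: 1.8
```

```bash
python3 -c "
from h import *
go(.092,-.0032)"
```

```text
t 9.0 p [ 0.4959 -0.0721  0.0864] F [0.89 0.87 3.38] w 0.007816582107974118
cm in tool axes [-0.03  7.01 -0.03] rot units [ 0.014 -0.003  0.002] tip l,q,h mm [21.9 -0.3 -3.6]
```

Call:
play_rows --offset '[[0,0.4,0],[0,0.8,0],[0,0.9,0],[0,0.9,0],[0,0.9,0],[0,0.9,0],[0,0.8,0],[0,0.7,0],[0,0.4,0],[0,0,0]]' --angular '[[0,0,0],[0,0,0],[0,0,0],[0,0,0],[0,0,0],[0,0,0],[0,0,0],[0,0,0],[0,0,0],[0,0,0]]'

```text
time: 10.0
tool_pos: [0.5047, -0.006, 0.0864]
tool_rot: [[-0.991, 0.131, -0.0], [0.131, 0.991, 0.001], [0.0, 0.001, -1.0]]
contact_force: [-0.1, 0.8, 3.1]
width: 0.005
finger_force: 1.7
```

```bash
python3 -c "
from h import *
go(.092,-.0032)
c=eyes.capture('wrist');cv2.imwrite('pics/w3.png',c['color'])"
```

```text
t 10.0 p [ 0.5047 -0.006   0.0864] F [-0.06  0.79  3.07] w 0.005160081596730945
cm in tool axes [-0.02  0.35 -0.04] rot units [ 0.011 -0.002 -0.002] tip l,q,h mm [88.5 -0.2 -3.6]
```

View pics/w3.png

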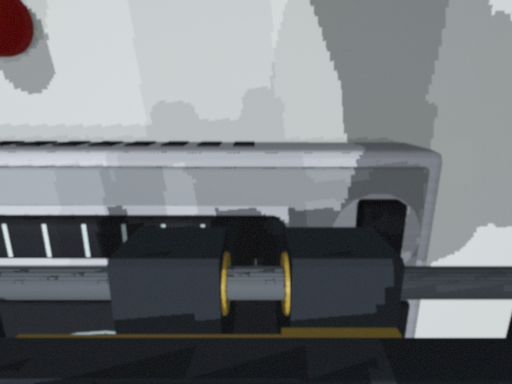

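The fingertips are at the far end of the bar, whose end is at about (280,220). The oblong key at (380,225) is clear of them. One last 4 mm of slide.

Call:
play_rows --offset '[[0,0.2,0],[0,0.2,0],[0,0,0],[0,0,0],[0,0,0]]' --angular '[[0,0,0],[0,0,0],[0,0,0],[0,0,0],[0,0,0]]'

```text
time: 10.55
tool_pos: [0.5051, -0.0037, 0.0865]
tool_rot: [[-0.991, 0.132, -0.0], [0.132, 0.991, -0.0], [0.0, -0.0, -1.0]]
contact_force: [0.1, -2.5, 3.4]
width: 0.005
finger_force: 1.7
```

```bash
python3 -c "
from h import *
import pickle
go(.092,-.0032)
a=pickle.load(open('side.pkl','rb'))['color'];b=eyes.capture('side')['color']
cv2.imwrite('pics/s3.png',b)
print(workorder.job_done())"
```

```text
t 10.55 p [ 0.5051 -0.0037  0.0865] F [ 0.09 -2.52  3.43] w 0.0054896902540883885
cm in tool axes [-0.02  0.12 -0.03] rot units [-0.003 -0.    -0.02 ] tip l,q,h mm [90.8 -0.2 -3.5]
the job is handed in; nothing more can be done
None
```

I pressed the round key fully down (5 mm), slid the closed fingertips along the whole bar about 3.5 mm down without lifting, and handed the job in at 10.6 s, holding the bar at about 3.4 N beside the untouched oblong key; no verdict came back.

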